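# Pair the bite alarms with the receiver

## Task

The receiver learns the bite alarms in the order in which they are switched on. With a fingertip, lightly press the power button of the grey receiver until it stays in, then likewise that of the red alarm, the green alarm and the blue alarm, in that order, leaving all four buttons in. Press gently and pick nothing up: the receiver and alarms stay lying in their wells in the case, and nothing else on the worktop is moved.

Things in the scene. Friction and masses are not known exactly. Their poses are not given: they have to be found in the camera images.
- case: Open black hard case, fixed. Base 172 x 346 mm, 44 high, grey foam (top at 40 mm) with four wells 130 x 60 mm, floors at 16 mm giving by up to 8 mm (about 1 N per mm), at y = -120, -40, 40, 120 mm: any device may lie in any well. Lid folded flat behind, to x = 264 mm, 34 high. Handle in front to x = -113 mm. Origin: centre of the base on the worktop; x to the lid, z up. Yaw up to 0.25.
- receiver: Pocket receiver, loose in its well: grey box 100 x 54 x 34 mm, white button, a row of three small lamps (red, green, blue), black stub aerial 20 mm long at the far end; 140 g. Origin: centre of the underside, 16 mm above the worktop; x along its length, away from the robot, z up. Face 50 mm above the worktop.
- red_alarm: Bite alarm, loose in its well: black body 76 x 54 x 34 mm with red button, red lamp bar across the face (1.5 mm proud) and red roller between two snag ears at the far end, brass thread at the near end, 120 mm over all; 160 g. Origin: centre of the underside, 16 mm above the worktop; x along its length, away from the robot, z up. Face 50 mm above the worktop.
- green_alarm: Bite alarm, loose in its well: black body 76 x 54 x 34 mm with green button, green lamp bar across the face (1.5 mm proud) and green roller between two snag ears at the far end, brass thread at the near end, 120 mm over all; 160 g. Origin: centre of the underside, 16 mm above the worktop; x along its length, away from the robot, z up. Face 50 mm above the worktop.
- blue_alarm: Bite alarm, loose in its well: black body 76 x 54 x 34 mm with blue button, blue lamp bar across the face (1.5 mm proud) and blue roller between two snag ears at the far end, brass thread at the near end, 120 mm over all; 160 g. Origin: centre of the underside, 16 mm above the worktop; x along its length, away from the robot, z up. Face 50 mm above the worktop.
- receiver_button_top (a point): Centre of the top of the power button of the receiver (white): a round cap 22 mm across on the device's long centre line, 10 mm nearer the robot than the device's origin; stands 7 mm proud of the face when off (57 mm above the worktop), 2 mm proud when fully in. The point moves down with the cap; device's axes.
- receiver_button (a joint): Travel of that button in m: 0 off (out), 0.005 fully in; on from 0.003. It goes straight down, needs about 2.5 N at first and 3.5 N at the bottom, where it stops (pressed harder, the device sinks into its foam), and stays at the depth to which it was pressed.
- red_alarm_button_top (a point): Centre of the top of the power button of the red alarm (red): a round cap 22 mm across on the device's long centre line, 10 mm nearer the robot than the device's origin; stands 7 mm proud of the face when off (57 mm above the worktop), 2 mm proud when fully in. The point moves down with the cap; device's axes.
- red_alarm_button (a joint): Travel of that button in m: 0 off (out), 0.005 fully in; on from 0.003. It goes straight down, needs about 2.5 N at first and 3.5 N at the bottom, where it stops (pressed harder, the device sinks into its foam), and stays at the depth to which it was pressed.
- green_alarm_button_top (a point): Centre of the top of the power button of the green alarm (green): a round cap 22 mm across on the device's long centre line, 10 mm nearer the robot than the device's origin; stands 7 mm proud of the face when off (57 mm above the worktop), 2 mm proud when fully in. The point moves down with the cap; device's axes.
- green_alarm_button (a joint): Travel of that button in m: 0 off (out), 0.005 fully in; on from 0.003. It goes straight down, needs about 2.5 N at first and 3.5 N at the bottom, where it stops (pressed harder, the device sinks into its foam), and stays at the depth to which it was pressed.
- blue_alarm_button_top (a point): Centre of the top of the power button of the blue alarm (blue): a round cap 22 mm across on the device's long centre line, 10 mm nearer the robot than the device's origin; stands 7 mm proud of the face when off (57 mm above the worktop), 2 mm proud when fully in. The point moves down with the cap; device's axes.
- blue_alarm_button (a joint): Travel of that button in m: 0 off (out), 0.005 fully in; on from 0.003. It goes straight down, needs about 2.5 N at first and 3.5 N at the bottom, where it stops (pressed harder, the device sinks into its foam), and stays at the depth to which it was pressed.
- bucket: Stainless steel lure bucket, 168 mm across the rim, 150 mm high, swing handle folded down; upright, origin under its centre. Not part of the job; loose.
- tube: Blue plastic tackle tube lying on its side, 275 mm long, 60 mm square end caps; origin under its middle, x along it. Not part of the job; loose.
- priest: Wooden priest (short club) lying on its side, 240 mm long, up to 36 mm thick, beside the tube; origin under its middle, x towards the thick end. Not part of the job; loose.
- torch: Black torch lying on its side in the open case lid, 17.5 mm above the worktop, 162 mm long, head 44 mm, a small toggle switch on top reaching 58 mm above its underside; origin under it near its middle, x towards the head. Not part of the job; loose.
- battery: Small block battery, 48 x 26 x 17 mm, lying on the foam in the open case lid 17.5 mm above the worktop; origin under its middle. Not part of the job; loose.
- spool: Spool of line lying flat in the open case lid, 17.5 mm above the worktop, 72 mm across, 30 mm high; origin under its centre. Not part of the job; loose.
Things that resemble listed ones, but are neither listed nor needed, are in the scene too. What is shaped like the red_alarm but orange is not meant.

How it is judged:
By the outcome, as a careful person would: the job done as asked, in the order asked, and still so for the second after the job is handed in, with the robot touching nothing.
It also fails if it takes over 51 s, if anything falls off the work surface, if the arm or the gripper's body presses on something with over 40 N, if the wrist force passes 120 N, or if a joint passes its speed limit or range.

## Robot

A 6-joint arm with a two-finger parallel gripper is mounted at the origin on the work surface. World frame = base frame: x ahead of the robot, y to its left, z up, the work surface at z = 0. Lengths are in mm, angles in rad, forces in N, time in s.
With the tool pointing down it reaches from about 275 to 750 mm from the base axis. Payload 10.2 kg.
Tool frame: the origin (TCP) lies midway between the tips of the shut fingers; the grasp point (between the pads) lies 19 mm behind it; z points along the fingers, y is the line along which they close (so a half turn about z gives the same grasp; the last joint's range is limited). The gripper opens to 85 mm and grips with 20 to 120 N. Pads are 22 mm wide; open, the fingers measure 114 mm over their backs; the gripper's body (76 mm by 85 mm) begins 54 mm behind the grasp point. The pads swing forward as they close: fully open they stand 13 mm farther back than shut.
Start: joints at [-1.36, 0.313, 1.498, -0, 1.331, -0.223], TCP at [220.657, -476.384, 231.294] pointing down, gripper open.
Joint ranges: [-2.94, 2.94], [-0.97, 2.17], [0.19, 2.56], [-1.23, 4.37], [0.02, 3.11], [-2.88, 2.88]. Speed limits (rad/s): [2.39, 2.39, 3.01, 3.14, 3.14, 3.14].

## Interface

Orientations are given as a unit quaternion [w, x, y, z].
In Python, from rig import ctrl, capture, camera_info gives the robot as it stands.
- The arm moves only by the tool apply_moves, never from a script. Its argument "targets" is a list of rows, each a list of 3 entries, a list of its own where there are three numbers: the finger opening in mm, from 0 to 85.4, then the shift along the world's x, y, z in mm, then the turn, a rotation vector about the world's x, y, z in degrees. In form: [[grip, [dx, dy, dz], [rx, ry, rz]], ...]. A call has 1 to 20 rows; each row is the pose to reach, as a shift and turn from the pose commanded when the call began; what a row does not reach only later rows make up. A row lasts 1/10 s, in which the tool goes at most 50 mm and 8.59 degrees, less where a joint would pass 70% of its speed; a pose out of reach is approached as far as the arm can. A call with a gripper value outside its range is refused whole. The fingers move at their own pace and stop on an object; "squeeze" is the grip in N (left out, the last holds). Time passes only in rows, so rows that repeat a pose let the fingers close. It gives the time, the measured TCP pose, the force, the opening and the grip force at its end, in the units of the state.
- ctrl.sense(): the state, without advancing time (a new reading comes with each control period).
- capture(name): name is "scene" or "top"; returns (picture, depth): 384x512x3 uint8, blue, green, red; 384x512 float32, mm along the optical axis (not along the pixel's ray), 0 where there is no reading.
- camera_info(name): a dict with "vfov" (degrees; the focal length in pixels is half the picture's height over the tangent of half this angle, whatever the lens; pixels are square), "cx", "cy" (the principal point, pixels), "extrinsics" (4x4, takes a point from camera to world coordinates). Camera axes: x right, y down, z forward; pixel columns grow to the right and rows downward; lengths in mm; the calibration is good to about 2 mm. A picture is of the moment at which its call begins. camera_info takes no time and is no camera call.
- ctrl.finish_job(): hands the job in; it is judged then, once.
The state is a dict: "time_s": time; "joints": joint angles; "dq": joint speeds; "tau": joint torques, N m; "eef_pos": TCP position; "ee_rot": TCP orientation; "force": force on the tool from outside, world axes, zero at the start; "wrist_torque": the same for the moment, N m; "grip_width": opening from 0.0 (shut) to 1.0 (fully open); "grip_force": force on a finger pad.
Only numpy, scipy, OpenCV 4.12 (cv2) and the standard library are available. Lean on these libraries where they do the work, as an engineer would, in place of code of your own. Each camera call takes 0.05 s, during which the arm holds its last target. There are 200 camera calls.

## Working session

There is one attempt and no reset: what is moved stays moved. The work goes in short steps, Python scripts to look and compute and a tool call to move; the robot and the scene stay as the last step left them, time stands still between calls to the robot, and variables do not carry over. Pictures are saved under pics/ and viewed, at most 10 in all, crops included, and the job is handed in when it is done.

Besides the shell and the picture viewer there is one more tool, called as a command line: name --argument value ..., lists and objects as JSON in quotes. apply_moves: Moves the arm, as the interface text tells. Its arguments: {"type":"object","properties":{"targets":{"type":"array","items":{"type":"array"}},"squeeze":{"type":"number"}},"required":["targets"]}

```bash
mkdir -p pics
cat > h.py <<'E'
import numpy as np, cv2
from rig import ctrl, capture, camera_info
def ray(name,u,v,z):
    c=camera_info(name); f=192/np.tan(np.radians(c["vfov"]/2)); E=np.array(c["extrinsics"])
    d=E[:3,:3]@np.array([(u-c["cx"])/f,(v-c["cy"])/f,1]); o=E[:3,3]
    return o+d*(z-o[2])/d[2]
E
python3 - <<'E'
from h import *
for n in("top","scene"):
    p,d=capture(n); cv2.imwrite(f"pics/{n}0.png",p); np.save(f"{n}0.npy",d); print(camera_info(n))
s=ctrl.sense(); print(s)
E
```

```text
{'vfov': 51.77105529771493, 'cx': 258.1618002067289, 'cy': 193.61483750845557, 'extrinsics': array([[-1.08783372e-02, -9.84679898e-01,  1.74032067e-01,
         3.65635635e+02],
       [-9.99607566e-01,  1.52017867e-02,  2.35291441e-02,
        -7.17591076e+01],
       [-2.58142736e-02, -1.73707813e-01, -9.84458846e-01,
         1.14098937e+03],
       [ 0.00000000e+00,  0.00000000e+00,  0.00000000e+00,
         1.00000000e+00]])}
{'vfov': 49.6467724272403, 'cx': 252.54750490377353, 'cy': 186.41801875980252, 'extrinsics': array([[ 8.80883521e-01,  2.59248237e-01, -3.96023452e-01,
         9.84206909e+02],
       [ 4.72821671e-01, -5.20828588e-01,  7.10758221e-01,
        -8.64528117e+02],
       [-2.19975197e-02, -8.13343675e-01, -5.81367505e-01,
         7.07720925e+02],
       [ 0.00000000e+00,  0.00000000e+00,  0.00000000e+00,
         1.00000000e+00]])}
{'time_s': 0.1, 'joints': array([-1.36037924e+00,  3.13400727e-01,  1.49836430e+00,  2.64508627e-05,
        1.33099077e+00, -2.23400701e-01]), 'dq': array([ 4.90546792e-05,  1.27245614e-04, -3.51612587e-03,  3.96095668e-04,
        1.62061790e-03, -1.79396201e-03]), 'tau': array([ 2.07778430e-03, -4.12897861e+01, -2.60140765e+01, -2.20327684e-04,
        3.05416972e-03, -9.24403423e-06]), 'eef_pos': array([ 220.62353604, -476.14268889,  230.78768374]), 'ee_rot': array([-5.81471882e-04,  9.76567869e-01,  2.15208871e-01,  1.66202730e-05]), 'force': array([-0.20678433, -0.2477833 , -0.83185488]), 'wrist_torque': array([-0.05442457, -0.00924578, -0.01879198]), 'grip_force': 0.0, 'grip_width': 0.9994765006185661}
```

View pics/top0.png

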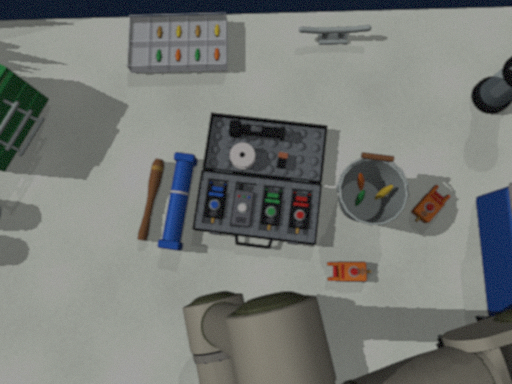

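View pics/scene0.png

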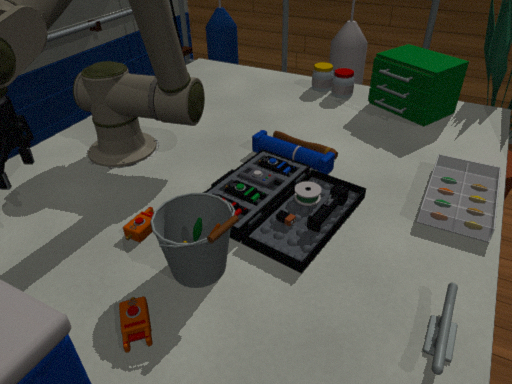

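Top view: blue alarm button is near (215,205), receiver (242,208), green (271,211), red (300,215). The orange look-alikes lie outside the case. Next I'll measure the buttons.

Run:
```python
from h import *
p=cv2.imread("pics/top0.png"); d=np.load("top0.npy")
cv2.imwrite("pics/crop1.png",cv2.resize(p[165:250,185:335],None,fx=5,fy=5,interpolation=cv2.INTER_CUBIC))
s=cv2.imread("pics/scene0.png")
cv2.imwrite("pics/crop2.png",cv2.resize(s[140:225,200:320],None,fx=6,fy=6,interpolation=cv2.INTER_CUBIC))
hsv=cv2.cvtColor(p,cv2.COLOR_BGR2HSV).astype(int); H,S,V=hsv[...,0],hsv[...,1],hsv[...,2]
M=dict(red=((H<8)|(H>172))&(S>120)&(V>60),green=(abs(H-68)<20)&(S>100)&(V>50),blue=(abs(H-110)<14)&(S>120)&(V>60),white=(S<60)&(V>140))
for n,m in M.items():
    m=m.astype(np.uint8); k=np.zeros_like(m); k[175:240,203:322]=1
    c,l,st,ce=cv2.connectedComponentsWithStats(m*k)
    for i in range(1,c):
        if st[i,4]>12:
            u,v=ce[i]; print(n,st[i],ce[i].round(1),ray("top",u,v,57).round(1),d[int(round(v)),int(round(u))])
```

```text
red [293 196  16  11 128] [300.7 201.3] [ 533.9 -163.3   57. ] 1101.093
red [297 212   7   6  34] [299.7 214.6] [ 497.  -159.4   57. ] 1087.448
green [265 193  15  11 121] [272.2 197.9] [544.5 -84.6  57. ] 1104.5172
green [268 208   7   7  37] [270.9 211. ] [507.9 -80.5  57. ] 1087.3491
blue [208 186  16  11 129] [216.3 191.3] [565.7  71.   57. ] 1113.1973
blue [211 201   7   7  37] [214.1 204.1] [529.5  77.   57. ] 1099.8845
white [239 204   6   7  35] [241.6 207.2] [5.197e+02 5.000e-01 5.700e+01] 1095.7252
white [203 233  31   7 114] [215.2 237.2] [437.9  73.1  57. ] 1139.6792
```

View pics/crop1.png

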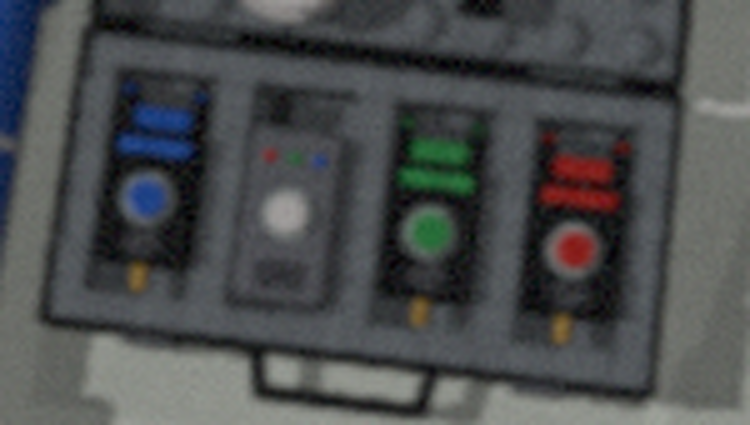

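View pics/crop2.png

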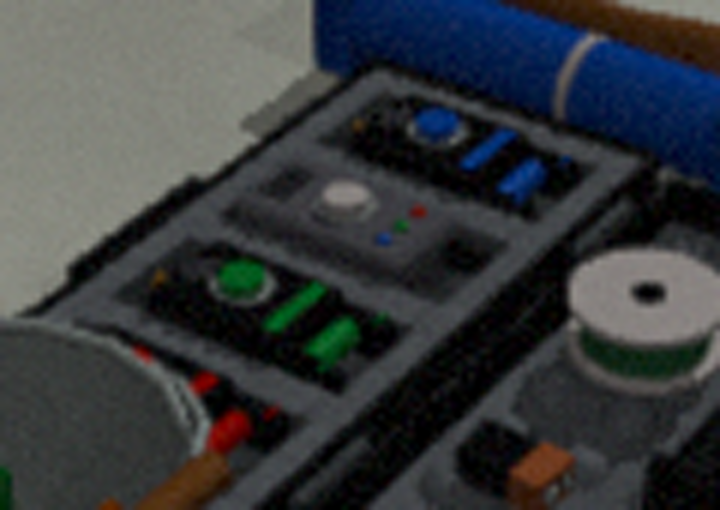

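The close-ups confirm four devices in the wells: blue, receiver, green, red from left to right in the top view, with all caps out. I'll move above the receiver with the gripper shut and aligned to the case.

apply_moves --targets '[[0,[299,476.5,-100],[0,0,-33]],[0,[299,476.5,0],[0,0,-33]],[0,[299,476.5,0],[0,0,-33]],[0,[299,476.5,0],[0,0,-33]],[0,[299,476.5,0],[0,0,-33]],[0,[299,476.5,0],[0,0,-33]],[0,[299,476.5,0],[0,0,-33]],[0,[299,476.5,0],[0,0,-33]],[0,[299,476.5,0],[0,0,-33]],[0,[299,476.5,0],[0,0,-33]],[0,[299,476.5,-50],[0,0,-33]],[0,[299,476.5,-100],[0,0,-33]],[0,[299,476.5,-140],[0,0,-33]],[0,[299,476.5,-140],[0,0,-33]],[0,[299,476.5,-140],[0,0,-33]],[0,[299,476.5,-140],[0,0,-33]]]'

```text
time_s: 1.7
eef_pos: [520.0, -0.1, 92.0]
ee_rot: [0.0, 0.997, -0.071, 0.0]
force: [0.6, -0.5, 1.0]
grip_width: 0.0
grip_force: 0.0
```

Run:
```python
from h import *
s=ctrl.sense(); print(s['time_s'],s['eef_pos'],s['ee_rot'],s['force'],s['grip_width'])
p=cv2.imread("pics/scene0.png")
hsv=cv2.cvtColor(p,cv2.COLOR_BGR2HSV).astype(int); H,S,V=hsv[...,0],hsv[...,1],hsv[...,2]
for n,m,(u,v) in(("green",(abs(H-68)<20)&(S>100)&(V>50),(240,186)),("blue",(abs(H-110)<14)&(S>120)&(V>60),(273,160)),("white",(S<60)&(V>125),(257,173))):
    c,l,st,ce=cv2.connectedComponentsWithStats(m.astype(np.uint8)); i=l[v,u]
    print(n,st[i],ray("scene",*ce[i],57).round(1))
p,d=capture("scene"); cv2.imwrite("pics/crop3.png",cv2.resize(p[60:230,180:340],None,fx=3.5,fy=3.5))
```

```text
1.7 [ 5.20007432e+02 -1.08923696e-01  9.20342361e+01] [ 8.00817380e-05  9.97475276e-01 -7.10136147e-02  3.64682198e-04] [ 0.63097271 -0.45278968  0.97383536] 0.0002401101107417274
green [236 183   8   7  35] [509.2 -81.9  57. ]
blue [269 158   8   5  31] [529.6  76.2  57. ]
white [254 171   7   3  17] [519.   -1.5  57. ]
```

View pics/crop3.png

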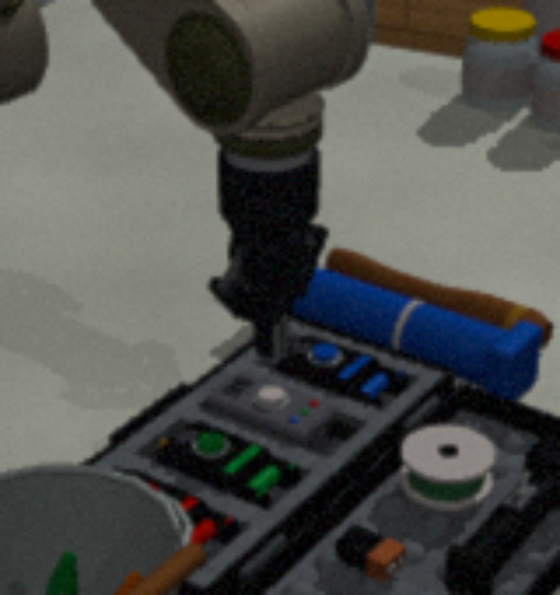

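The scene shows the shut fingertip vertically above the receiver's white cap (cap at crop (270,397), tip at (268,355)). The two views agree within 2 mm. Now I'll lower it gently.

apply_moves --targets '[[0,[-0.5,0,-20],[0,0,0]],[0,[-0.5,0,-31],[0,0,0]],[0,[-0.5,0,-33],[0,0,0]],[0,[-0.5,0,-35],[0,0,0]],[0,[-0.5,0,-36],[0,0,0]],[0,[-0.5,0,-37],[0,0,0]],[0,[-0.5,0,-38],[0,0,0]],[0,[-0.5,0,-38],[0,0,0]]]'

```text
time_s: 2.55
eef_pos: [519.5, -0.0, 53.6]
ee_rot: [0.0, 0.997, -0.071, 0.001]
force: [0.3, -0.7, 2.4]
grip_width: -0.002
grip_force: 1.3
```

apply_moves --targets '[[0,[0,0,-1],[0,0,0]],[0,[0,0,-2],[0,0,0]],[0,[0,0,-2],[0,0,0]]]'

```text
time_s: 2.85
eef_pos: [519.5, -0.0, 51.4]
ee_rot: [0.0, 0.997, -0.071, 0.0]
force: [1.8, -1.5, 3.1]
grip_width: 0.002
grip_force: 1.5
```

apply_moves --targets '[[0,[0,0,-1],[0,0,0]],[0,[0,0,-2],[0,0,0]],[0,[0,0,-2],[0,0,0]]]'

```text
time_s: 3.15
eef_pos: [519.3, 0.1, 49.3]
ee_rot: [-0.0, 0.997, -0.071, 0.0]
force: [1.8, -1.5, 2.7]
grip_width: 0.002
grip_force: 1.7
```

```bash
cat >> h.py <<'E'
def avg(n=6):
    F=[]
    for _ in range(n): capture("scene"); s=ctrl.sense(); F.append(s['force'])
    print(s['time_s'],s['eef_pos'].round(1),np.mean(F,0).round(2),np.std(F,0).round(2))
E
python3 -c "from h import *; avg()"
```

```text
3.45 [5.192e+02 1.000e-01 4.940e+01] [ 1.75 -1.6   3.25] [0.25 0.41 0.49]
```

apply_moves --targets '[[0,[0,0,-1],[0,0,0]],[0,[0,0,-2],[0,0,0]],[0,[0,0,-2],[0,0,0]]]'

```text
time_s: 3.75
eef_pos: [519.2, 0.1, 47.3]
ee_rot: [-0.0, 0.997, -0.071, 0.0]
force: [1.9, -1.4, 4.5]
grip_width: -0.005
grip_force: 2.6
```

```bash
python3 -c "from h import *; avg()"
```

```text
4.05 [5.192e+02 1.000e-01 4.740e+01] [ 1.46 -1.19  5.27] [0.39 0.3  0.44]
```

The slope is now about 1 N/mm, which is the foam, so the receiver cap is at its stop. I'll lift and go over the red alarm.

apply_moves --targets '[[0,[0,0,10],[0,0,0]],[0,[0,0,50],[0,0,0]],[0,[0,0,50],[0,0,0]],[0,[-22,-160.5,50],[0,0,0]],[0,[-22,-160.5,50],[0,0,0]],[0,[-22,-160.5,50],[0,0,0]],[0,[-22,-160.5,50],[0,0,0]],[0,[-22,-160.5,50],[0,0,0]],[0,[-22,-160.5,50],[0,0,0]]]'

```text
time_s: 4.95
eef_pos: [496.9, -159.1, 96.9]
ee_rot: [-0.001, 0.997, -0.071, -0.001]
force: [0.2, 0.2, 0.3]
grip_width: -0.0
grip_force: 0.0
```

Run:
```python
from h import *
avg(4)
p,d=capture("scene"); q,_=capture("top")
a=cv2.resize(p[100:225,180:320],None,fx=4,fy=4,interpolation=cv2.INTER_CUBIC)
cv2.imwrite("pics/crop4.png",a)
```

```text
5.15 [ 497.3 -159.    97.3] [ 0.16 -0.06  0.16] [0.6  0.24 0.22]
```

View pics/crop4.png

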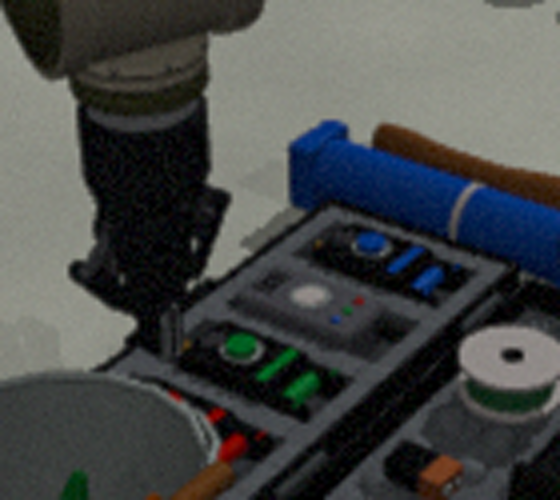

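The receiver still lies in its well with its cap visibly lower, and the tip is above the red alarm. Next I press red to the same depth.

apply_moves --targets '[[0,[0,-1,-25],[0,0,0]],[0,[0,-1,-38],[0,0,0]],[0,[0,-1,-41],[0,0,0]],[0,[0,-1,-43],[0,0,0]],[0,[0,-1,-45],[0,0,0]],[0,[0,-1,-47],[0,0,0]],[0,[0,-1,-48],[0,0,0]],[0,[0,-1,-48],[0,0,0]]]'

```text
time_s: 6.05
eef_pos: [497.3, -161.4, 49.5]
ee_rot: [0.0, 0.997, -0.071, 0.0]
force: [-0.7, 2.1, 3.9]
grip_width: -0.002
grip_force: 1.6
```

```bash
python3 -c "from h import *; avg()"
```

```text
6.35 [ 497.3 -161.4   49.4] [-0.38  1.84  3.4 ] [0.27 0.51 0.47]
```

apply_moves --targets '[[0,[0,0,-1],[0,0,0]],[0,[0,0,-2],[0,0,0]],[0,[0,0,-2],[0,0,0]]]'

```text
time_s: 6.65
eef_pos: [497.3, -161.4, 47.3]
ee_rot: [0.0, 0.997, -0.071, 0.0]
force: [0.5, 2.0, 4.8]
grip_width: 0.005
grip_force: 2.3
```

```bash
python3 -c "from h import *; avg()"
```

```text
6.95 [ 497.3 -161.4   47.4] [0.42 2.48 4.65] [0.68 0.24 0.49]
```

apply_moves --targets '[[0,[0,0,-1],[0,0,0]],[0,[0,0,-1],[0,0,0]],[0,[0,0,10],[0,0,0]],[0,[0,0,50],[0,0,0]],[0,[0,0,50],[0,0,0]],[0,[11,80,50],[0,0,0]],[0,[11,80,50],[0,0,0]],[0,[11,80,50],[0,0,0]],[0,[11,80,50],[0,0,0]],[0,[11,80,50],[0,0,0]],[0,[11,80,50],[0,0,0]]]'

```text
time_s: 8.05
eef_pos: [508.0, -82.4, 97.2]
ee_rot: [0.0, 0.997, -0.072, -0.0]
force: [0.5, 0.0, 0.5]
grip_width: -0.002
grip_force: 0.0
```

Run:
```python
from h import *
avg(3)
q,_=capture("top")
cv2.imwrite("pics/crop5.png",cv2.resize(q[165:250,185:335],None,fx=5,fy=5,interpolation=cv2.INTER_CUBIC))
```

```text
8.2 [508.1 -82.   97.2] [ 0.01 -0.06 -0.57] [0.45 0.17 0.12]
```

View pics/crop5.png

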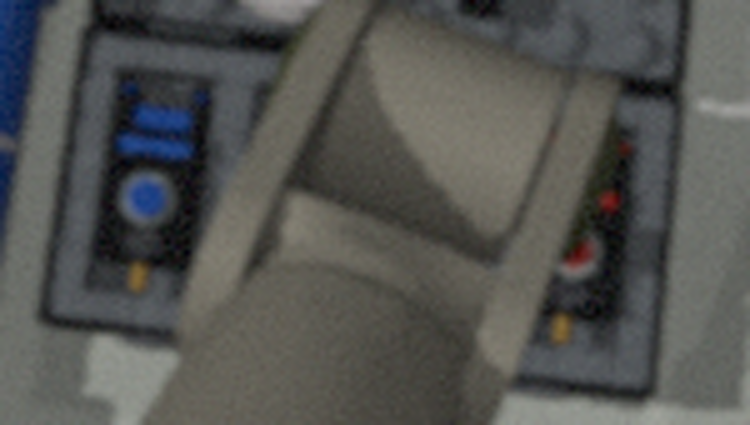

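The arm hides most of the view, but the red alarm lies where it was (button at crop (577,250)). Green next.

apply_moves --targets '[[0,[0,1,-25],[0,0,0]],[0,[0,1,-38],[0,0,0]],[0,[0,1,-41],[0,0,0]],[0,[0,1,-43],[0,0,0]],[0,[0,1,-45],[0,0,0]],[0,[0,1,-47],[0,0,0]],[0,[0,1,-49],[0,0,0]],[0,[0,1,-50],[0,0,0]],[0,[0,1,-50],[0,0,0]]]'

```text
time_s: 9.15
eef_pos: [508.3, -80.4, 47.5]
ee_rot: [0.0, 0.997, -0.071, 0.0]
force: [-2.7, 0.5, 5.4]
grip_width: 0.001
grip_force: 2.5
```

```bash
python3 -c "from h import *; avg()"
```

```text
9.45 [508.3 -80.5  47.5] [-1.81 -0.06  4.83] [0.38 0.39 0.29]
```

apply_moves --targets '[[0,[0,0,-1],[0,0,0]],[0,[0,0,-1],[0,0,0]],[0,[0,0,10],[0,0,0]],[0,[0,0,50],[0,0,0]],[0,[0,0,50],[0,0,0]],[0,[21,157,50],[0,0,0]],[0,[21,157,50],[0,0,0]],[0,[21,157,50],[0,0,0]],[0,[21,157,50],[0,0,0]],[0,[21,157,50],[0,0,0]],[0,[21,157,50],[0,0,0]],[0,[21,157,50],[0,0,0]]]'

```text
time_s: 10.65
eef_pos: [529.2, 75.3, 97.2]
ee_rot: [0.0, 0.997, -0.072, -0.0]
force: [-0.6, -1.0, -0.0]
grip_width: -0.001
grip_force: 0.0
```

```bash
python3 -c "from h import *; avg(3)"
```

```text
10.8 [529.2  75.6  97.3] [ 0.14 -0.13 -0.15] [0.15 0.63 0.28]
```

apply_moves --targets '[[0,[0,0.5,-25],[0,0,0]],[0,[0,0.5,-38],[0,0,0]],[0,[0,0.5,-41],[0,0,0]],[0,[0,0.5,-43],[0,0,0]],[0,[0,0.5,-45],[0,0,0]],[0,[0,0.5,-47],[0,0,0]],[0,[0,0.5,-49],[0,0,0]],[0,[0,0.5,-50],[0,0,0]],[0,[0,0.5,-50],[0,0,0]]]'

```text
time_s: 11.7
eef_pos: [529.4, 77.0, 47.5]
ee_rot: [0.0, 0.997, -0.071, 0.0]
force: [-1.8, -2.2, 5.4]
grip_width: -0.002
grip_force: 2.3
```

```bash
python3 -c "from h import *; avg()"
```

```text
12.0 [529.3  77.   47.4] [-1.17 -1.68  4.71] [0.37 0.36 0.25]
```

apply_moves --targets '[[0,[0,0,-1],[0,0,0]],[0,[0,0,-1],[0,0,0]],[0,[0,0,10],[0,0,0]],[0,[0,0,50],[0,0,0]],[0,[0,0,100],[0,0,0]],[0,[0,0,150],[0,0,0]],[0,[-50,-50,180],[0,0,0]],[0,[-100,-100,180],[0,0,0]],[0,[-150,-150,180],[0,0,0]],[0,[-180,-200,180],[0,0,0]],[0,[-200,-250,180],[0,0,0]],[0,[-220,-300,180],[0,0,0]],[0,[-240,-350,180],[0,0,0]],[0,[-260,-400,180],[0,0,0]],[0,[-300,-500,180],[0,0,0]],[0,[-300,-500,180],[0,0,0]],[0,[-300,-500,180],[0,0,0]],[0,[-300,-500,180],[0,0,0]],[0,[-300,-500,180],[0,0,0]],[0,[-300,-500,180],[0,0,0]]]'

```text
time_s: 14.0
eef_pos: [228.9, -422.8, 227.1]
ee_rot: [-0.001, 0.997, -0.072, 0.0]
force: [-0.1, 0.3, -0.7]
grip_width: 0.0
grip_force: 0.0
```

Run:
```python
from h import *
avg(3)
D=[];E=[]
for _ in range(15): q,d=capture("top"); D.append(d)
for _ in range(15): p,e=capture("scene"); E.append(e)
D0=np.load("top0.npy"); D=np.median(D,0); E0=np.load("scene0.npy"); E=np.median(E,0)
for n,(u,v) in dict(rec=(242,207),red=(300,215),green=(271,211),blue=(214,204)).items():
    r=np.s_[v-1:v+2,u-1:u+2]; print(n,"cap lowered(top)",np.round(D[r].mean()-D0[r].mean(),1))
for n,(u,v) in dict(rec=(257,172),green=(240,186),blue=(273,160)).items():
    r=np.s_[v-1:v+2,u-1:u+2]; print(n,"scene",np.round(E[r].mean()-E0[r].mean(),1))
a=cv2.resize(q[165:250,185:335],None,fx=4,fy=4,interpolation=cv2.INTER_CUBIC)
b=cv2.resize(p[140:225,170:320],None,fx=4,fy=4,interpolation=cv2.INTER_CUBIC)
b=b[:250]
cv2.imwrite("pics/fin.png",np.vstack([a,b]))
```

```text
14.15 [ 229.8 -421.9  227.6] [-0.36  0.17 -0.12] [0.1  0.29 0.56]
rec cap lowered(top) 4.7
red cap lowered(top) 4.5
green cap lowered(top) 5.2
blue cap lowered(top) 5.0
rec scene 139.5
green scene 9.5
blue scene 11.5
```

View pics/fin.png

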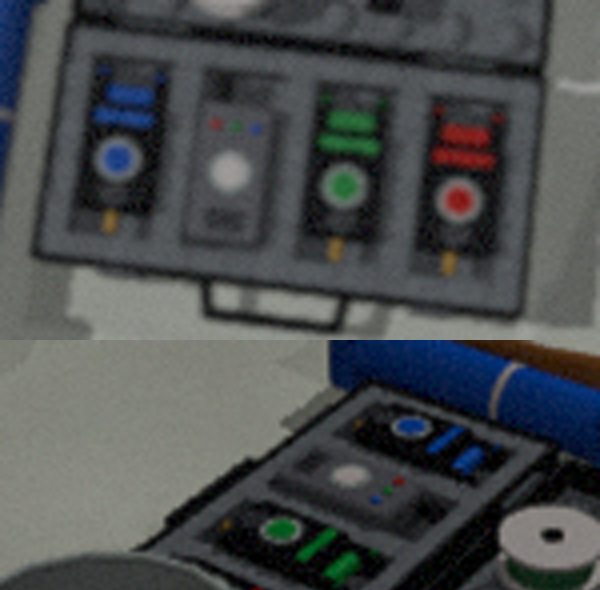

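All four caps are down about 5 mm, measured by top-view depth. The devices lie undisturbed in their wells and the arm is clear, so I'm handing the job in.

```bash
python3 -c "from rig import ctrl; print(ctrl.finish_job())"
```

```text
the job is handed in; nothing more can be done
None
```

I pressed all four power buttons in order (receiver, red, green, blue); each cap measures about 5 mm lower in the top view, all four devices still lie in their wells, and I handed the job in at about 16 s, well under the 51 s limit.

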